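# Set the spotlight's focus and lock it

### The arm

A 6-joint arm with a two-finger parallel gripper is mounted at the origin on the work surface. World frame = base frame: x ahead of the robot, y to its left, z up, the work surface at z = 0. Lengths are in m, angles in rad, forces in N, time in s.
With the tool pointing down it reaches from about 0.375 to 0.9 m from the base axis. Payload 3.1 kg.
Tool frame: the origin (TCP) lies midway between the tips of the shut fingers; the grasp point (between the pads) lies manip.hold_point_z behind it (manip.hold_point_z is the distance from the TCP to the grasp point, in m); z points along the fingers, y is the direction in which the jaws open and shut (so a half turn about z gives the same grasp; the last joint's range is limited). The gripper opens to 85 mm and grips with 20 to 120 N. Pads are 22 mm wide; open, the fingers measure 114 mm over their backs; the gripper's body (76 mm by 85 mm) begins 54 mm behind the grasp point. The pads swing forward as they close: fully open they stand 13 mm farther back than shut.
Start: joints at [1.081, 0.527, 1.433, -0, 1.181, -0.178], TCP at [0.191, 0.595, 0.231] pointing down, gripper open.
Joint ranges: [-3.08, 3.08], [-0.75, 2.2], [0.22, 2.44], [-1.43, 4.57], [0, 2.65], [-2.85, 2.85]. Speed limits (rad/s): [2.79, 2.79, 3.14, 3.14, 3.14, 3.14].

### API

Orientations are given as a unit quaternion [x, y, z, w].
In Python, from station import manip, snapshot, workorder, models gives the robot as it stands.
- The arm moves only by the tool jog_arm, never from a script. Its argument "commands" is a list of rows, each a list of 5 numbers: the opening in per cent of the stroke, from 0 (shut) to 100 (fully open), then the shift along the world's x, y, z in cm, then the turn about the world's z in rad. A call has 1 to 8 rows; each row shifts and turns the pose as measured when the row begins; what a row does not reach is not made up. A row lasts 1/12 s, in which the tool goes at most 41.7 mm and 7.16 degrees, less where a joint would pass 70% of its speed; a pose out of reach is approached as far as the arm can. A call with a gripper value outside its range is refused whole. The fingers move at their own pace and stop on an object; "squeeze" is the grip in N (left out, the last holds). Time passes only in rows, so rows that do not move let the fingers close. It gives the time, the measured TCP pose, the force and the opening at its end, in the units of the state.
- manip.sense(): the state, without advancing time (a new reading comes with each control period).
- snapshot(name): name is "scene" or "top" or "wrist"; returns a dict with "image" (420x560x3 uint8, red, green, blue), "intrinsics" (3x3 intrinsics, pixels), "D" ([k1, k2, p1, p2, k3] as OpenCV has them; the pictures are not rectified), "extrinsics" (4x4, takes a point from camera to world coordinates); the wrist camera has in their place "hand_eye" (4x4, takes a point from camera to tool coordinates, whose origin is the TCP and whose axes are the flange's). Camera axes: x right, y down, z forward; pixel columns grow to the right and rows downward; lengths in m; the calibration is good to about 2 mm. A picture is of the moment at which its call begins: read the wrist's pose just before it. There is no depth.
- workorder.sign_off(): hands the job in, once; it reports no verdict.
Trained networks look in a picture, given as the dict that the camera call returned (one of the last four; its "shot" number tells which), for a name from the list of things; names that differ only in an ending like _2 or _b are one class to them, and where a whole thing is asked for, a point or a joint stands for the part that bears it (a point fixed in the world has none). Each returns a list of dicts, best first, with "score" (0 to 1); they miss things now and then, are a little off and sometimes report something else, mostly with a low value. They report only what shows in the picture. A call takes as long as a camera call.
- models.find_in(picture, name): "centre" ([x, y, z] in m, in world coordinates, good to about 4 mm: the middle of the surface that is visible of it).
- models.pinpoint(picture, name): "centre" ([x, y, z] in m, in world coordinates, good to about 4 mm: a listed point, or the origin of a listed thing).
The state is a dict: "t": time; "q": joint angles; "qd": joint speeds; "tau": joint torques, N m; "tcp_pos": TCP position; "tool_rot": TCP orientation; "force": force on the tool from outside, world axes, zero at the start; "ft_torque": the same for the moment, N m; "finger_gap": opening from 0.0 (shut) to 1.0 (fully open).
Only numpy, scipy, OpenCV 4.12 (cv2) and the standard library are available. Lean on these libraries where they do the work, as an engineer would, in place of code of your own. Each camera call takes 0.05 s, during which the arm holds its last target. There are 200 camera calls.

### The job

On the spotlight on the bench, turn the focus knob clockwise until its pointer points at the small metal tab on the dial, let go, then turn the lock ring under the knob clockwise until it is firmly hand-tight (about 0.3 N m) without overtightening it. Leave the knob pointing at the tab, do not shift the tab, and do not disturb the other things on the bench.

Things in the scene. Friction and masses are not known exactly. Their poses are not given: they have to be found in the camera images.
- spotlight: Black stage spotlight fixed to the bench: a tube 110 mm thick along its own y axis, 370 mm long, with a square control pod 130 x 130 mm on top whose flat top face, the dial, is 150 mm above the bench. Origin: on the bench right below the dial's middle; z up. Knob, ring and tab all turn about the vertical line through this origin.
- knob: Black focus knob: upright grip bar 40 mm long, 14 mm thick, flat faces 28 to 52 mm above the dial, on an 18 mm stem. Its rounded end with a white line on top is the pointer. Origin: on the axis at dial height; x along the bar to the pointer, y across it. Drag 0.06 N m, stays where left. Starts 0.5 to 1.4 rad short of the tab, to be turned clockwise seen from above.
- pointer (a point): The tip of the knob's pointer, 22 mm from the axis and 52 mm above the dial.
- tab: Flat aluminium tab lying on the dial outside the ring: 34 to 51 mm from the axis, 8 mm wide, 3 mm thick. Origin: on the axis at dial height; x points out along the tab. It turns about the axis if pushed: leave it. The knob is set when its pointer points at the tab within the tab's width (0.09 rad either side).
- mark (a point): The middle of the tab's top, 43 mm from the axis.
- ring: Steel lock ring round the knob's stem, 52 mm in diameter, on the dial. Two upright ears on its own +x and -x sides: flat outer faces 56 mm apart, 22 mm wide, 8 to 22 mm above the dial, below the knob's bar; fingers straddle the knob and hold the ears from outside. Origin: on the axis at dial height. Turns clockwise seen from above to tighten, with 0.15 N m drag.
- clamp: Clamp hidden inside the ring; origin on the axis at dial height; fixed. The ring starts loose and meets it after an unknown 0.25 to 1.3 rad; the torque to turn it on then climbs from the 0.15 drag by 7 N m per rad. Turned on to 0.25 to 0.4 N m it is firmly tight and stays so when released; 0.70 is overtightened (a reading taken at rest can be up to 0.3 lower than the turning torque, by the drag). Ring-clamp force = torque beyond drag / 20 mm.
- mallet: Wooden mallet lying flat, head 100 mm long and 68 mm thick, handle 220 mm. Origin under the head's centre. Bystander.
- drill: Cordless drill standing on its battery, about 200 mm high. Origin under the battery's centre. Bystander.
- rivet_tray: Open grey plastic tray of rivets, 160 x 120 x 45 mm. Origin under its centre. Bystander.
- latch_plate: Flat steel case latch, 110 x 100 x 17 mm. Origin under its centre. Bystander.

How it is judged:
By the outcome, as a careful person would: the job done as asked, in the order asked, and still so for the second after the job is handed in, with the robot touching nothing.
It also fails if it takes over 61 s, if anything falls off the work surface, if the arm or the gripper's body presses on something with over 40 N, if the wrist force passes 120 N, or if a joint passes its speed limit or range.

## Working session

There is one attempt and no reset: what is moved stays moved. The work goes in short steps, Python scripts to look and compute and a tool call to move; the robot and the scene stay as the last step left them, time stands still between calls to the robot, and variables do not carry over. Pictures are saved under pics/ and viewed, about 8 in all and at most 12, crops included, and the job is handed in when it is done.

Besides the shell and the picture viewer there is one more tool, called as a command line: name --pt "numbers of a row" for each row, then --argument value for the rest. jog_arm: Moves the arm, as the interface text tells. Its arguments: {"type":"object","properties":{"commands":{"type":"array","items":{"type":"array","items":{"type":"number"}}},"squeeze":{"type":"number"}},"required":["commands"]}

```bash
mkdir -p pics; ls
python3 - <<'E'
from station import manip, snapshot, workorder, models
import cv2, numpy as np
s=manip.sense(); print(s, manip.hold_point_z)
ims=[]
for n in("scene","top"):
    p=snapshot(n); ims.append(p["image"])
    for k in("knob","ring","tab","spotlight"):
        print(n,k,[(np.round(d["centre"],4),round(d["score"],2)) for d in models.pinpoint(p,k)[:2]])
    for k in("pointer","mark"):
        print(n,k,[(np.round(d["centre"],4),round(d["score"],2)) for d in models.pinpoint(p,k)[:2]])
    print(np.round(p["extrinsics"],3),p["intrinsics"])
cv2.imwrite("pics/a.png",cv2.resize(np.hstack(ims)[:,:,::-1],(800,300)))
E
```

```text
pics
{'t': 0.0, 'q': array([ 1.08149673e+00,  5.28485935e-01,  1.43393062e+00,  1.77162930e-05,
        1.18143722e+00, -1.78511287e-01]), 'qd': array([ 0.00105738, -0.00090371, -0.00110933, -0.00160888, -0.00038904,
        0.00017244]), 'tau': array([-7.81931976e-04, -4.42340326e+01, -1.78025848e+01, -2.25634599e-04,
        8.33624712e-03,  1.84509713e-05]), 'tcp_pos': array([0.19075018, 0.59440048, 0.2303125 ]), 'tool_rot': array([ 1.54772749e-01,  9.87949451e-01, -1.06543429e-03, -3.78263351e-04]), 'force': array([ 0.07313937,  0.30364512, -0.07942222]), 'ft_torque': array([-0.00421989,  0.01008328, -0.04807904]), 'finger_gap': 0.9996715070188968} 0.0187
scene knob [(array([0.5645, 0.0915, 0.149 ]), 0.62), (array([ 4.432e-01, -5.136e-01,  3.000e-04]), 0.16)]
scene ring [(array([0.5604, 0.0982, 0.1513]), 0.76)]
scene tab [(array([ 7.768e-01, -1.578e-01,  3.000e-04]), 0.17)]
scene spotlight [(array([5.584e-01, 9.280e-02, 1.000e-04]), 0.95)]
scene pointer [(array([0.5772, 0.1103, 0.2042]), 0.61)]
scene mark []
[[-0.801  0.42  -0.426  1.067]
 [ 0.598  0.534 -0.597  0.719]
 [-0.023 -0.734 -0.679  0.941]
 [ 0.     0.     0.     1.   ]] [[384.27368211   0.         275.92902673]
 [  0.         384.27368211 211.58860478]
 [  0.           0.           1.        ]]
top knob [(array([0.562 , 0.0965, 0.1492]), 0.37)]
top ring [(array([0.5614, 0.0951, 0.1479]), 0.55)]
top tab []
top spotlight [(array([0.5689, 0.0925, 0.0016]), 0.63)]
top pointer [(array([0.5624, 0.0915, 0.1471]), 0.6), (array([0.5783, 0.1151, 0.2035]), 0.47)]
top mark []
[[ 0.033 -0.975  0.219  0.304]
 [-0.999 -0.033  0.003 -0.022]
 [ 0.005 -0.218 -0.976  1.421]
 [ 0.     0.     0.     1.   ]] [[401.87174297   0.         278.25467575]
 [  0.         401.87174297 211.90011494]
 [  0.           0.           1.        ]]
```

View pics/a.png

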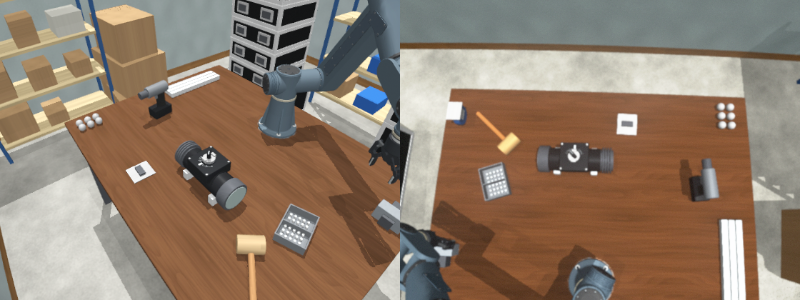

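Run:
```python
from station import manip, snapshot, workorder, models
import cv2, numpy as np
p=snapshot("wrist"); print(np.round(p["hand_eye"],3),p["intrinsics"],p["D"])
```

```text
[[-0.001 -0.958 -0.287  0.074]
 [ 1.    -0.001  0.     0.   ]
 [-0.    -0.287  0.958 -0.143]
 [ 0.     0.     0.     1.   ]] [[294.48131473   0.         276.88697586]
 [  0.         294.48131473 215.34130464]
 [  0.           0.           1.        ]] [0.01017893 0.         0.         0.         0.        ]
```

jog_arm --pt "100 2.3 -3.1 0.5 0.07" --pt "100 2.3 -3.1 0.5 0.07" --pt "100 2.3 -3.1 0.5 0.07" --pt "100 2.3 -3.1 0.5 0.07" --pt "100 2.3 -3.1 0.5 0.07" --pt "100 2.3 -3.1 0.5 0.07" --pt "100 2.3 -3.1 0.5 0.07" --pt "100 2.3 -3.1 0.5 0.07" --squeeze 40

```text
t: 1.42
tcp_pos: [0.3751, 0.3433, 0.2721]
tool_rot: [-0.145, 0.989, 0.002, -0.0]
force: [0.9, 1.0, 0.0]
finger_gap: 1.002
```

jog_arm --pt "100 2.3 -3.1 0.3 0.07" --pt "100 2.3 -3.1 0.3 0.07" --pt "100 2.3 -3.1 0.3 0.07" --pt "100 2.3 -3.1 0.3 0.07" --pt "100 2.3 -3.1 0.3 0.07" --pt "100 2.3 -3.1 0.3 0.07" --pt "100 2.3 -3.1 0 0.07" --pt "100 2.3 -3.1 0 0.07"

```text
t: 2.08
tcp_pos: [0.5668, 0.0813, 0.295]
tool_rot: [-0.426, 0.905, 0.002, 0.003]
force: [1.4, 1.3, 0.2]
finger_gap: 1.0
```

```bash
cat > h.py <<'E'
from station import manip, snapshot, workorder, models
import cv2, numpy as np
from scipy.spatial.transform import Rotation as R
def pose():
    s=manip.sense(); T=np.eye(4); T[:3,:3]=R.from_quat(s["tool_rot"]).as_matrix(); T[:3,3]=s["tcp_pos"]; return s,T
def yaw(T): return np.arctan2(T[1,1],T[0,1])
def wrist():
    s,T=pose(); p=snapshot("wrist"); return s,T,p,T@p["hand_eye"]
def px(p,E,w):
    C=np.linalg.inv(E); rv=cv2.Rodrigues(C[:3,:3])[0]
    return cv2.projectPoints(np.atleast_2d(np.float64(w)),rv,C[:3,3],p["intrinsics"],np.float64(p["D"]))[0][:,0]
def world(p,E,uv,z):
    u=cv2.undistortPoints(np.float64(uv).reshape(-1,1,2),p["intrinsics"],np.float64(p["D"]))[:,0]
    d=np.c_[u,np.ones(len(u))]@E[:3,:3].T; o=E[:3,3]
    return o+d*((z-o[2])/d[:,2])[:,None]
def nets(p,names):
    for k in names: print(k,[(np.round(d["centre"],4),round(d["score"],2)) for d in models.pinpoint(p,k)[:2]])
E
cat > look.py <<'E'
from h import *; import sys
s,T,p,E=wrist(); np.savez("last.npz",E=E,K=p["intrinsics"],D=p["D"])
print(s["t"],s["tcp_pos"],yaw(T),s["q"],s["finger_gap"],s["force"],s["ft_torque"])
nets(p,("knob","ring","tab","spotlight","pointer","mark"))
c=px(p,E,[.5617,.095,.165])[0]; print(c)
im=p["image"][:,:,::-1]; x,y=[int(v) for v in c]; x0=max(0,x-110);y0=max(0,y-110)
cr=im[y0:y0+220,x0:x0+220]; print("crop origin",x0,y0,cr.shape)
cv2.imwrite("pics/%s.png"%sys.argv[1],cv2.resize(cr,None,fx=2.7,fy=2.7,interpolation=cv2.INTER_CUBIC))
E
python3 look.py b
```

```text
2.0833 [0.56684645 0.08131821 0.2950322 ] 2.450330615013839 [-0.05643529  0.38633932  1.49146061  0.00765135  1.26078534 -2.5090819 ] 1.0004176644651248 [1.41012932 1.31514664 0.20600082] [ 0.10772865  0.01526347 -0.02978914]
knob [(array([0.5654, 0.0955, 0.152 ]), 0.56)]
ring [(array([0.5627, 0.0923, 0.1477]), 0.67)]
tab []
spotlight [(array([ 0.565 ,  0.0949, -0.0006]), 0.98)]
pointer [(array([0.584 , 0.1116, 0.1995]), 0.91)]
mark [(array([0.6038, 0.0922, 0.1476]), 0.57)]
[288.8274461  213.22529204]
crop origin 178 103 (220, 220, 3)
```

View pics/b.png

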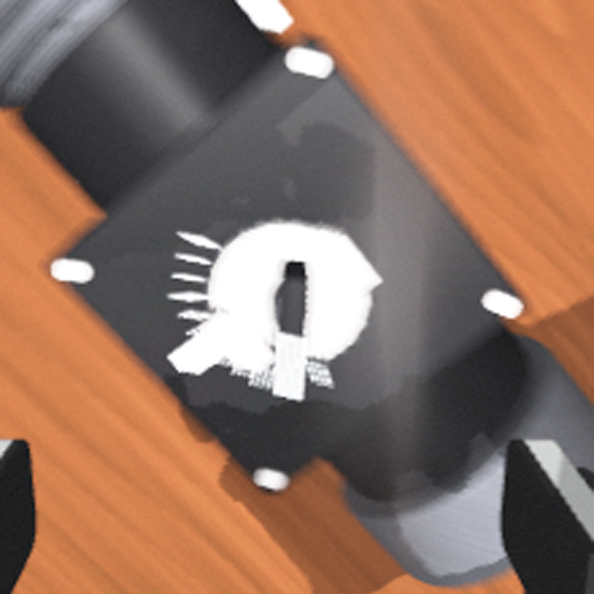

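Run:
```python
from h import *
d=np.load("last.npz"); p={"intrinsics":d["K"],"D":d["D"]}
f=lambda x,y,z: print((x,y,z),np.round(world(p,d["E"],[[178+x/2.7,103+y/2.7]],z)[0],4))
f(189,362,.153);f(225,325,.153);f(290,400,.202);f(290,335,.202);f(295,262,.202);f(290,285,.158);f(380,280,.165);f(220,260,.15)
for c in((72,270),(310,62),(502,303),(270,480)): f(*c,.15)
a=np.array([.5617,.095,.15]); 
E=d["E"]
for w in([.562,.095,.15],[.562,.095,.202]): print((px(p,E,w)[0]-[178,103])*2.7)
```

```text
(189, 362, 0.153) [0.6122 0.0912 0.153 ]
(225, 325, 0.153) [0.5919 0.0886 0.153 ]
(290, 400, 0.202) [0.5798 0.1102 0.202 ]
(290, 335, 0.202) [0.5658 0.0931 0.202 ]
(295, 262, 0.202) [0.5498 0.0758 0.202 ]
(290, 285, 0.158) [0.5624 0.0909 0.158 ]
(380, 280, 0.165) [0.5355 0.1082 0.165 ]
(220, 260, 0.15) [0.5775 0.0688 0.15  ]
(72, 270, 0.15) [0.6225 0.0365 0.15  ]
(310, 62, 0.15) [0.5078 0.0352 0.15  ]
(502, 303, 0.15) [0.5065 0.1494 0.15  ]
(270, 480, 0.15) [0.6217 0.1513 0.15  ]
[296.98072735 286.61027439]
[303.31877049 332.19183527]
```

jog_arm --pt "100 -0.2 1.2 -2 -0.03" --pt "100 0 0 -3 0" --pt "100 0 0 -3 0" --pt "100 0 0 -2 0" --pt "100 0 0 0 0"

```text
t: 2.85
tcp_pos: [0.5602, 0.1044, 0.1957]
tool_rot: [-0.415, 0.91, 0.001, 0.007]
force: [-0.0, -0.3, -0.1]
finger_gap: 0.999
```

```bash
python3 look.py c
```

```text
2.85 [0.56020669 0.10444234 0.19569212] 2.426821101786305 [-0.01591104  0.49340754  1.61900615  0.00927282  1.01853851 -2.44757467] 0.9992192079530896 [-0.00444279 -0.26972443 -0.10529828] [-0.01206115  0.02608798 -0.02917392]
knob [(array([0.566 , 0.0907, 0.1524]), 0.64), (array([0.5825, 0.1104, 0.2019]), 0.34)]
ring [(array([0.5666, 0.0912, 0.1508]), 0.89)]
tab []
spotlight [(array([0.564 , 0.0934, 0.0021]), 0.58)]
pointer [(array([0.5809, 0.1094, 0.2031]), 0.59)]
mark [(array([0.6036, 0.0875, 0.1478]), 0.74)]
[263.94411239 238.04411896]
crop origin 153 128 (220, 220, 3)
```

View pics/c.png

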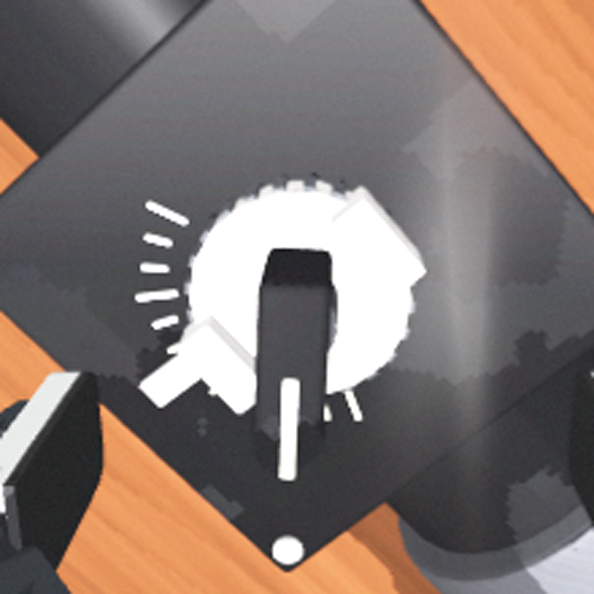

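Run:
```python
from h import *
d=np.load("last.npz"); p={"intrinsics":d["K"],"D":d["D"]}
def f(x,y,z):
    w=world(p,d["E"],[[153+x/2.7,128+y/2.7]],z)[0]; print((x,y,z),np.round(w,4)); return w[:2]
ang=lambda v:np.arctan2(v[1],v[0])
a,b=f(290,380,.202),f(287,481,.202); print("line",ang(b-a),np.hypot(*(b-a)))
l,r=f(268,250,.202),f(330,250,.202); l2,r2=f(258,420,.202),f(322,430,.202); print("width",np.hypot(*(r-l)),"edges",ang(l2-l),ang(r2-r),"bar",ang(b-(l+r)/2),np.hypot(*(b-(l+r)/2)), (b+(l+r)/2)/2)
A,B=f(140,385,.153),f(160,407,.153);m=(A+B)/2; n=B-A; print("tab outer",m,"normal",ang([n[1],-n[0]]),np.hypot(*n))
a,b=f(172,362,.153),f(205,378,.153); print(ang(A-a),ang(B-b))
for c in((.5645,.0931),(.566,.092)): print("tab ang",ang(m-np.array(c)),np.hypot(*(m-c)))
P,Q=f(365,190,.172),f(425,268,.172); n=Q-P; print("ear",(P+Q)/2,np.hypot(*n),ang(n)-np.pi/2,ang(n)+np.pi/2)
P,Q=f(210,320,.172),f(257,365,.172);n=Q-P; print("ear2 inner",(P+Q)/2,np.hypot(*n),ang(n)-np.pi/2)
f(287,550,.15)
```

```text
(290, 380, 0.202) [0.5631 0.0964 0.202 ]
(287, 481, 0.202) [0.5784 0.1125 0.202 ]
line 0.8120413201062611 0.022137216158527383
(268, 250, 0.202) [0.5488 0.0746 0.202 ]
(330, 250, 0.202) [0.5404 0.0818 0.202 ]
(258, 420, 0.202) [0.5735 0.0987 0.202 ]
(322, 430, 0.202) [0.5656 0.1084 0.202 ]
width 0.01111981009742115 edges 0.7747899295588253 0.8114424971585689 bar 0.7928371803204871 0.04811003209155341 [0.56149443 0.09533214]
(140, 385, 0.153) [0.6126 0.0894 0.153 ]
(160, 407, 0.153) [0.6132 0.0973 0.153 ]
tab outer [0.61291526 0.09338379] normal -0.07545708568274842 0.007944811904835026
(172, 362, 0.153) [0.6018 0.0902 0.153 ]
(205, 378, 0.153) [0.5986 0.099  0.153 ]
-0.06761277216002944 -0.110158856275118
tab ang 0.005861588309900081 0.04841608977123169
tab ang 0.029487048191603624 0.04693566150044643
(365, 190, 0.172) [0.5326 0.0839 0.172 ]
(425, 268, 0.172) [0.5341 0.1061 0.172 ]
ear [0.53335951 0.09501058] 0.022220997744186205 -0.066311667501598 3.0752809860881953
(210, 320, 0.172) [0.5785 0.084  0.172 ]
(257, 365, 0.172) [0.5781 0.0992 0.172 ]
ear2 inner [0.57832248 0.09161007] 0.01518337906129984 0.027230482781974485
(287, 550, 0.15) [0.6197 0.1537 0.15  ]
```

jog_arm --pt "100 0.3 -1.0 0 -0.035" --pt "100 0 0 0 0" --pt "100 0 0 0 0"

```text
t: 3.45
tcp_pos: [0.5699, 0.0916, 0.2037]
tool_rot: [-0.396, 0.918, -0.003, 0.014]
force: [-0.0, -0.2, -0.3]
finger_gap: 0.997
```

jog_arm --pt "100 0 0 0 0" --pt "100 0 0 0 0" --pt "100 0 0 0 0" --pt "100 0 0 0 0"

```text
t: 3.78
tcp_pos: [0.5705, 0.0905, 0.2044]
tool_rot: [-0.395, 0.918, -0.003, 0.015]
force: [0.2, -0.2, -0.5]
finger_gap: 1.0
```

jog_arm --pt "100 -0.7 0.3 -0.5 0"

```text
t: 3.87
tcp_pos: [0.5655, 0.0931, 0.2002]
tool_rot: [-0.395, 0.918, -0.004, 0.017]
force: [0.2, 0.1, 0.3]
finger_gap: 1.003
```

jog_arm --pt "100 0 0 0 0"

```text
t: 3.95
tcp_pos: [0.5628, 0.0937, 0.1989]
tool_rot: [-0.395, 0.918, -0.003, 0.015]
force: [-0.5, -0.8, 0.2]
finger_gap: 1.001
```

jog_arm --pt "100 0 0.05 -1.0 0" --pt "100 0 0 -0.9 0" --pt "100 0 0 0 0" --pt "100 0 0 0 0"

```text
t: 4.28
tcp_pos: [0.5615, 0.095, 0.177]
tool_rot: [-0.396, 0.918, -0.003, 0.014]
force: [-0.3, -0.9, 0.1]
finger_gap: 1.001
```

jog_arm --pt "0 0 0 0 0" --pt "0 0 0 0 0" --pt "0 0 0 0 0" --pt "0 0 0 0 0" --pt "0 0 0 0 0" --pt "0 0 0 0 0" --pt "0 0 0 0 0" --squeeze 25

```text
t: 4.87
tcp_pos: [0.5627, 0.0942, 0.177]
tool_rot: [-0.396, 0.918, -0.004, 0.014]
force: [-0.9, 0.2, -1.7]
finger_gap: 0.182
```

```bash
python3 look.py d
```

```text
4.8667 [0.56267052 0.09420789 0.17696772] 2.3847530885084494 [-0.03301222  0.51346686  1.64770773  0.0071526   0.95161357 -2.42204053] 0.18194575980198124 [-0.92631992  0.23165878 -1.65664052] [0.1817963  0.12934855 0.01592004]
knob [(array([0.5649, 0.0918, 0.1536]), 0.9), (array([0.6022, 0.0905, 0.1496]), 0.61)]
ring [(array([0.563 , 0.0941, 0.1499]), 0.82)]
tab []
spotlight []
pointer [(array([0.5821, 0.1106, 0.1999]), 0.82)]
mark []
[277.8858117  259.93244387]
crop origin 167 149 (220, 220, 3)
```

View pics/d.png

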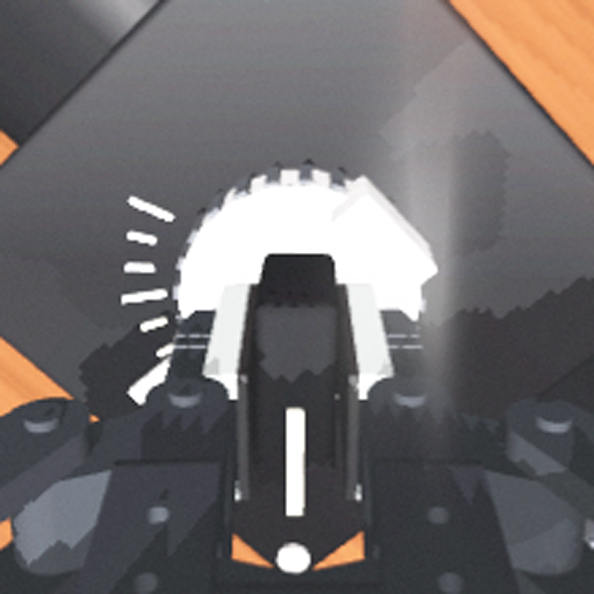

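jog_arm --pt "0 0 0 0 -0.09" --pt "0 0 0 0 -0.09" --pt "0 0 0 0 -0.09" --pt "0 0 0 0 -0.09" --pt "0 0 0 0 -0.09" --pt "0 0 0 0 -0.09" --pt "0 0 0 0 0" --pt "0 0 0 0 0"

```text
t: 5.88
tcp_pos: [0.5625, 0.0947, 0.177]
tool_rot: [-0.126, 0.992, -0.007, 0.013]
force: [-0.5, -1.0, -0.9]
finger_gap: 0.179
```

```bash
python3 look.py e|head -3
```

```text
5.8833 [0.56245403 0.09466163 0.17696038] 1.8235629519460106 [-0.0234016   0.51495162  1.64461324 -0.01322835  0.95471095 -1.83967667] 0.17883375613500718 [-0.47782916 -0.98032774 -0.90819854] [-0.07136117 -0.05642828  0.02894596]
knob [(array([0.5634, 0.0931, 0.1521]), 0.83)]
ring [(array([0.566 , 0.0903, 0.1487]), 0.85)]
```

jog_arm --pt "0 0 0 0 -0.09" --pt "0 0 0 0 -0.09" --pt "0 0 0 0 -0.09" --pt "0 0 0 0 0" --pt "0 0 0 0 0"

```text
t: 6.65
tcp_pos: [0.5624, 0.0949, 0.1769]
tool_rot: [0.013, 1.0, -0.009, 0.012]
force: [-0.7, -0.5, -1.2]
finger_gap: 0.173
```

```bash
python3 look.py f
```

```text
6.65 [0.56239543 0.09487626 0.17693788] 1.5439548944103194 [-0.01955559  0.51678434  1.64083092 -0.02115679  0.96076261 -1.55179217] 0.17329544745844166 [-0.66178881 -0.4664551  -1.22304385] [-0.1045144   0.01914854 -0.03027497]
knob [(array([0.56  , 0.0928, 0.1499]), 0.81)]
ring [(array([0.5626, 0.0933, 0.1495]), 0.87)]
tab []
spotlight []
pointer [(array([0.5902, 0.0944, 0.1989]), 0.59)]
mark []
[276.84845572 259.94707753]
crop origin 166 149 (220, 220, 3)
```

View pics/f.png

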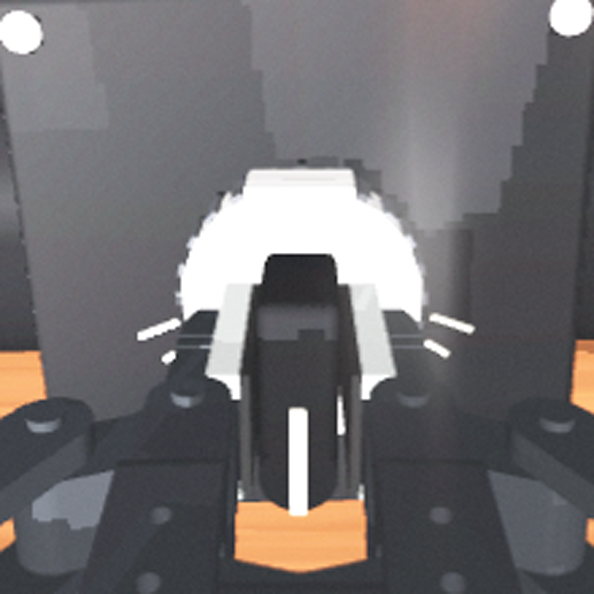

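jog_arm --pt "100 0 0 0 0" --pt "100 0 0 0 0" --pt "100 0 0 0 0" --pt "100 0 0 0 0" --pt "100 0 0 2 0" --pt "100 0 0 2 0" --pt "100 2 0 1 0" --pt "100 2 0 0 0"

```text
t: 7.67
tcp_pos: [0.5971, 0.0961, 0.228]
tool_rot: [0.014, 1.0, -0.008, 0.006]
force: [0.6, 0.2, -0.7]
finger_gap: 1.002
```

jog_arm --pt "100 0.5 0 0 0" --pt "100 0 0 0 0" --pt "100 0 0 0 0"

```text
t: 7.92
tcp_pos: [0.6055, 0.0959, 0.229]
tool_rot: [0.014, 1.0, -0.008, 0.009]
force: [-0.2, 0.4, 0.1]
finger_gap: 1.001
```

```bash
python3 look.py g
```

```text
7.9167 [0.60548173 0.09594518 0.22898836] 1.543206464517903 [-0.01720565  0.50798043  1.47782669 -0.01727168  1.1380236  -1.55344695] 1.0012342368989975 [-0.1782723   0.44634622  0.13106449] [ 0.02867634 -0.03717325 -0.04684548]
knob []
ring [(array([0.5623, 0.0929, 0.1505]), 0.96), (array([0.5871, 0.0942, 0.1995]), 0.68)]
tab []
spotlight [(array([0.641 , 0.4317, 0.0061]), 0.43), (array([0.5631, 0.0913, 0.1503]), 0.34)]
pointer [(array([0.5889, 0.0941, 0.1996]), 0.75), (array([0.6031, 0.0907, 0.1486]), 0.5)]
mark [(array([0.5997, 0.0916, 0.1485]), 0.48)]
[274.67271439 170.63030014]
crop origin 164 60 (220, 220, 3)
```

View pics/g.png

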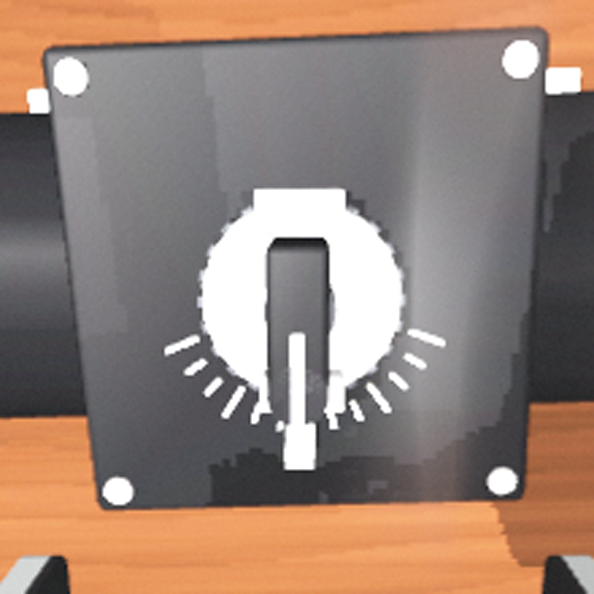

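Run:
```python
from h import *
d=np.load("last.npz"); p={"intrinsics":d["K"],"D":d["D"]}
def f(x,y,z): return world(p,d["E"],[[164+x/2.7,60+y/2.7]],z)[0][:2]
ang=lambda v:np.arctan2(v[1],v[0])
print("line",ang(f(298,420,.202)-f(297,335,.202)),"bar sides",ang(f(329,380,.202)-f(328,250,.202)),ang(f(267,380,.202)-f(268,250,.202)))
c=(f(198,300,.158)+f(403,300,.158))/2; print("ring c",c)
top,bot=f(272,245,.202),f(298,425,.202)
m=(f(285,469,.153)+f(315,469,.153))/2
c[0]=.5625
print("tab",m,ang(m-c),ang(m-[.5625,.0945]),"tab sides",ang(f(285,469,.153)-f(287,428,.153)),ang(f(315,469,.153)-f(315,428,.153)), "pointer", f(298,427,.202),ang(f(298,425,.202)-c))
e=f(346,188,.172)-f(254,188,.172);print("ear",ang(e)-np.pi/2,(f(346,188,.172)+f(254,188,.172))/2)
q=[f(*u,.15) for u in((70,76),(520,59),(502,481),(117,491))]; print(np.mean(q,0))
```

```text
line -0.019748537211729533 bar sides -0.01158350626686999 -0.05037578988714159
ring c [0.56317408 0.09519599]
tab [0.61346579 0.09349076] -0.03344588802361416 -0.01979967914035904 tab sides -0.08141086982115703 -0.024460426861916438 pointer [0.5844129  0.09494717] -0.010926676510242594
ear -0.02792721257618802 [0.53411124 0.09627679]
[0.56272615 0.09537463]
```

jog_arm --pt "100 -0.5 0 0 -0.12" --pt "100 -0.5 0 0 -0.12" --pt "100 -0.5 0 0 -0.12" --pt "100 -0.5 0 0 -0.12" --pt "100 -0.5 0 0 -0.12" --pt "100 -0.5 0 0 -0.12" --pt "100 -0.5 0 0 -0.12" --pt "100 0 0 0 -0.12"

```text
t: 8.93
tcp_pos: [0.5664, 0.0961, 0.2285]
tool_rot: [0.49, 0.871, -0.012, 0.003]
force: [-0.6, -0.5, 0.3]
finger_gap: 0.999
```

jog_arm --pt "100 0 0 0 -0.12" --pt "100 0 0 0 -0.12" --pt "100 0 0 0 -0.12" --pt "100 0 0 0 0" --pt "100 0 0 0 0"

```text
t: 9.35
tcp_pos: [0.5646, 0.0963, 0.2285]
tool_rot: [0.644, 0.765, -0.013, -0.0]
force: [-0.9, -0.1, 0.2]
finger_gap: 1.003
```

Run:
```python
from h import *
s,T=pose(); print(s["tcp_pos"],yaw(T),T[:3,2],s["q"])
```

```text
[0.56457463 0.09630509 0.2284946 ] 0.17069229286085222 [-0.01627381 -0.01930111 -0.99968126] [-0.01577324  0.46810827  1.55509248 -0.02157878  1.13445218 -0.17734542]
```

jog_arm --pt "100 -0.2 -0.2 0 -0.1" --pt "100 0 0 0 -0.09" --pt "100 0 0 -1.5 0" --pt "100 0 0 -2 0" --pt "100 0 0 -1 0" --pt "100 0 0 0 0" --pt "100 0 0 0 0"

```text
t: 9.93
tcp_pos: [0.5628, 0.0943, 0.1833]
tool_rot: [0.711, 0.703, -0.012, -0.0]
force: [0.5, 0.8, 0.5]
finger_gap: 0.998
```

```bash
cat > st.py <<'E'
from h import *
s,T=pose(); print("t",s["t"],"tcp",np.round(s["tcp_pos"],4),"yaw",round(yaw(T),4),"F",np.round(s["force"],2),"M",np.round(s["ft_torque"],3),"gap",round(s["finger_gap"],3),"q6",s["q"][5].round(4),"tau6",s["tau"][5].round(3))
E
python3 st.py
```

```text
t 9.9333 tcp [0.5628 0.0943 0.1833] yaw -0.0103 F [0.54 0.76 0.48] M [-0.006 -0.02  -0.025] gap 0.998 q6 -0.0008 tau6 0.005
```

jog_arm --pt "100 0 0 -1 -0.015" --pt "100 0 0 -1 0" --pt "100 0 0 -0.7 0" --pt "100 0 0 0 0" --pt "100 0 0 0 0"

```text
t: 10.35
tcp_pos: [0.5641, 0.0944, 0.1554]
tool_rot: [0.716, 0.698, -0.01, 0.001]
force: [-0.2, 0.2, -0.0]
finger_gap: 0.999
```

```bash
python3 st.py; python3 look.py i
```

```text
t 10.35 tcp [0.5641 0.0944 0.1554] yaw -0.0245 F [-0.17  0.15 -0.04] M [-0.002 -0.009  0.045] gap 0.999 q6 0.0147 tau6 0.001
10.35 [0.56405364 0.09441748 0.15543808] -0.024460581658037227 [-0.02093468  0.56092055  1.62817237 -0.01965457  0.96569617  0.01470743] 0.9991852310403655 [-0.16600239  0.15428016 -0.03625093] [-0.00227803 -0.00856231  0.04469382]
knob [(array([0.564 , 0.0902, 0.1519]), 0.78)]
ring [(array([0.5614, 0.0941, 0.1499]), 0.77), (array([0.5605, 0.0912, 0.1532]), 0.33)]
tab []
spotlight []
pointer [(array([0.587 , 0.0961, 0.2006]), 0.65)]
mark [(array([0.6024, 0.089 , 0.1494]), 0.77)]
[273.87890421 278.5397313 ]
crop origin 163 168 (220, 220, 3)
```

View pics/i.png

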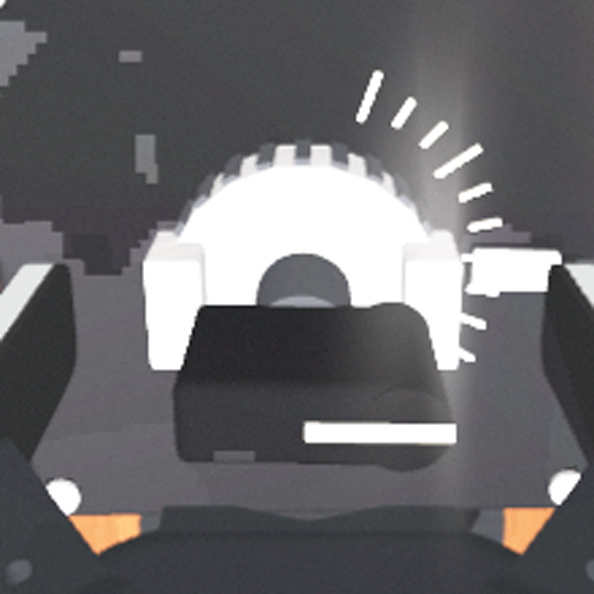

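jog_arm --pt "50 -0.12 0 -0.1 0" --pt "50 0 0 0 0" --pt "50 0 0 0 0" --pt "50 0 0 0 0" --pt "50 0 0 0 0" --squeeze 50

```text
t: 11.12
tcp_pos: [0.5631, 0.0944, 0.1563]
tool_rot: [0.715, 0.699, -0.01, 0.002]
force: [0.3, -0.3, -1.0]
finger_gap: 0.64
```

```bash
python3 st.py
```

```text
t 11.1167 tcp [0.5631 0.0944 0.1563] yaw -0.0241 F [ 0.3  -0.25 -1.04] M [-0.019 -0.075  0.03 ] gap 0.64 q6 0.0145 tau6 0.015
```

jog_arm --pt "45 0 0 0 -0.03" --pt "45 0 0 0 -0.03"

```text
t: 11.28
tcp_pos: [0.5631, 0.0944, 0.1563]
tool_rot: [0.736, 0.677, -0.01, 0.002]
force: [-1.0, 0.0, 0.7]
finger_gap: 0.639
```

```bash
python3 st.py
```

```text
t 11.2833 tcp [0.5631 0.0944 0.1563] yaw -0.0847 F [-1.04  0.04  0.68] M [0.042 0.001 0.168] gap 0.639 q6 0.0747 tau6 -0.09
```

jog_arm --pt "45 0 0 0 -0.03" --pt "45 0 0 0 -0.03"

```text
t: 11.45
tcp_pos: [0.5631, 0.0945, 0.1563]
tool_rot: [0.757, 0.653, -0.01, 0.002]
force: [0.5, 0.2, 0.2]
finger_gap: 0.642
```

```bash
python3 st.py
```

```text
t 11.45 tcp [0.5631 0.0945 0.1563] yaw -0.1464 F [0.5  0.16 0.2 ] M [-0.004 -0.007  0.155] gap 0.642 q6 0.1359 tau6 -0.085
```

jog_arm --pt "45 0 0 0 -0.003" --pt "45 0 0 0 -0.003" --pt "45 0 0 0 -0.003" --pt "45 0 0 0 -0.003"

```text
t: 11.78
tcp_pos: [0.5631, 0.0944, 0.1563]
tool_rot: [0.76, 0.649, -0.01, 0.002]
force: [-0.3, 0.0, -0.2]
finger_gap: 0.638
```

```bash
python3 st.py
```

```text
t 11.7833 tcp [0.5631 0.0944 0.1563] yaw -0.157 F [-0.3   0.01 -0.17] M [ 0.055 -0.026  0.13 ] gap 0.638 q6 0.1466 tau6 0.128
```

jog_arm --pt "45 0 0 0 -0.007" --pt "45 0 0 0 -0.007" --pt "45 0 0 0 -0.007" --pt "45 0 0 0 -0.007"

```text
t: 12.12
tcp_pos: [0.5631, 0.0944, 0.1563]
tool_rot: [0.77, 0.638, -0.01, 0.001]
force: [0.0, 0.4, -0.7]
finger_gap: 0.636
```

```bash
python3 st.py
```

```text
t 12.1167 tcp [0.5631 0.0944 0.1563] yaw -0.1866 F [ 0.    0.35 -0.7 ] M [ 0.014 -0.028  0.123] gap 0.636 q6 0.1758 tau6 0.091
```

jog_arm --pt "45 0 0 0 -0.015" --pt "45 0 0 0 -0.015"

```text
t: 12.28
tcp_pos: [0.5631, 0.0944, 0.1563]
tool_rot: [0.78, 0.626, -0.01, 0.001]
force: [-0.2, -1.6, -0.1]
finger_gap: 0.638
```

```bash
python3 st.py
```

```text
t 12.2833 tcp [0.5631 0.0944 0.1563] yaw -0.2191 F [-0.19 -1.59 -0.11] M [0.006 0.032 0.131] gap 0.638 q6 0.2078 tau6 0.019
```

jog_arm --pt "45 0 0 0 -0.03" --pt "45 0 0 0 -0.028"

```text
t: 12.45
tcp_pos: [0.5631, 0.0945, 0.1563]
tool_rot: [0.799, 0.601, -0.01, 0.001]
force: [-0.6, -0.7, -0.2]
finger_gap: 0.642
```

```bash
cat > m.py <<'E'
from h import *
r=[]
for i in range(4):
    s,T=pose(); r.append(s["ft_torque"][2])
    if i<3: snapshot("top")
print(round(s["t"],2),"yaw",round(yaw(T),4),"Mz",np.round(r,3),"mean",round(np.mean(r),3),"tcp",np.round(s["tcp_pos"],4))
E
python3 m.py
```

```text
12.6 yaw -0.2798 Mz [ 0.124 -0.225 -0.157 -0.119] mean -0.094 tcp [0.563  0.0945 0.1563]
```

jog_arm --pt "45 0 0 0 -0.015" --pt "45 0 0 0 -0.015"

```text
t: 12.77
tcp_pos: [0.563, 0.0945, 0.1563]
tool_rot: [0.808, 0.589, -0.01, 0.001]
force: [-0.1, 0.3, 0.6]
finger_gap: 0.64
```

```bash
python3 st.py
```

```text
t 12.7667 tcp [0.563  0.0945 0.1563] yaw -0.3108 F [-0.08  0.31  0.62] M [ 0.055 -0.007  0.165] gap 0.64 q6 0.2976 tau6 0.026
```

jog_arm --pt "45 0 0 0 -0.015" --pt "45 0 0 0 -0.015"

```text
t: 12.93
tcp_pos: [0.563, 0.0945, 0.1563]
tool_rot: [0.817, 0.576, -0.01, 0.001]
force: [-0.0, -0.6, -0.1]
finger_gap: 0.635
```

```bash
python3 st.py
```

```text
t 12.9333 tcp [0.563  0.0945 0.1563] yaw -0.3432 F [-0.01 -0.61 -0.06] M [0.004 0.003 0.162] gap 0.635 q6 0.3296 tau6 0.024
```

jog_arm --pt "45 0 0 0 -0.015" --pt "45 0 0 0 -0.015"

```text
t: 13.1
tcp_pos: [0.563, 0.0945, 0.1563]
tool_rot: [0.827, 0.562, -0.01, 0.0]
force: [0.1, 0.0, 0.5]
finger_gap: 0.638
```

```bash
python3 st.py
```

```text
t 13.1 tcp [0.563  0.0945 0.1563] yaw -0.376 F [0.1  0.01 0.49] M [0.025 0.008 0.167] gap 0.638 q6 0.362 tau6 0.025
```

jog_arm --pt "45 0 0 0 -0.015" --pt "45 0 0 0 -0.015"

```text
t: 13.27
tcp_pos: [0.563, 0.0945, 0.1563]
tool_rot: [0.836, 0.549, -0.01, 0.0]
force: [-1.3, 0.6, 0.8]
finger_gap: 0.639
```

```bash
python3 st.py
```

```text
t 13.2667 tcp [0.563  0.0945 0.1563] yaw -0.4092 F [-1.32  0.64  0.83] M [ 0.011 -0.035  0.193] gap 0.639 q6 0.3945 tau6 0.025
```

jog_arm --pt "45 0 0 0 -0.013"

```text
t: 13.35
tcp_pos: [0.563, 0.0945, 0.1563]
tool_rot: [0.84, 0.543, -0.01, 0.0]
force: [0.0, 0.4, -0.9]
finger_gap: 0.642
```

```bash
python3 st.py
```

```text
t 13.35 tcp [0.563  0.0945 0.1563] yaw -0.4237 F [ 0.04  0.39 -0.92] M [-0.002  0.016  0.205] gap 0.642 q6 0.4088 tau6 0.051
```

jog_arm --pt "45 0 0 0 -0.013"

```text
t: 13.43
tcp_pos: [0.563, 0.0945, 0.1563]
tool_rot: [0.844, 0.537, -0.01, 0.0]
force: [-1.0, -0.2, -0.7]
finger_gap: 0.637
```

```bash
python3 st.py
```

```text
t 13.4333 tcp [0.563  0.0945 0.1563] yaw -0.4382 F [-0.98 -0.16 -0.68] M [ 0.022 -0.038  0.175] gap 0.637 q6 0.423 tau6 0.043
```

Still drag only; carry on.

jog_arm --pt "45 0 0 0 -0.014" --pt "45 0 0 0 -0.014"

```text
t: 13.6
tcp_pos: [0.563, 0.0945, 0.1563]
tool_rot: [0.852, 0.523, -0.01, 0.0]
force: [-0.5, -0.2, -0.3]
finger_gap: 0.639
```

```bash
python3 st.py
```

```text
t 13.6 tcp [0.563  0.0945 0.1563] yaw -0.4692 F [-0.48 -0.24 -0.3 ] M [ 0.022 -0.039  0.133] gap 0.639 q6 0.4533 tau6 0.033
```

jog_arm --pt "45 0 0 0 -0.014" --pt "45 0 0 0 -0.015"

```text
t: 13.77
tcp_pos: [0.563, 0.0945, 0.1563]
tool_rot: [0.86, 0.51, -0.01, -0.0]
force: [0.5, -0.6, 0.7]
finger_gap: 0.637
```

```bash
python3 st.py
```

```text
t 13.7667 tcp [0.563  0.0945 0.1563] yaw -0.5013 F [ 0.45 -0.59  0.71] M [ 0.029 -0.006  0.134] gap 0.637 q6 0.4847 tau6 0.02
```

jog_arm --pt "45 0 0 0 -0.015" --pt "45 0 0 0 -0.015"

```text
t: 13.93
tcp_pos: [0.563, 0.0945, 0.1563]
tool_rot: [0.869, 0.495, -0.01, -0.0]
force: [-0.9, 0.0, 1.1]
finger_gap: 0.641
```

```bash
python3 st.py
```

```text
t 13.9333 tcp [0.563  0.0945 0.1563] yaw -0.5345 F [-0.85  0.05  1.12] M [0.031 0.056 0.171] gap 0.641 q6 0.5173 tau6 0.025
```

jog_arm --pt "45 0 0 0 -0.015" --pt "45 0 0 0 -0.015"

```text
t: 14.1
tcp_pos: [0.563, 0.0945, 0.1563]
tool_rot: [0.877, 0.481, -0.01, -0.001]
force: [0.7, 0.2, 0.9]
finger_gap: 0.638
```

```bash
python3 st.py
```

```text
t 14.1 tcp [0.563  0.0945 0.1563] yaw -0.5679 F [0.71 0.23 0.95] M [0.022 0.031 0.19 ] gap 0.638 q6 0.5499 tau6 0.025
```

jog_arm --pt "45 0 0 0 -0.01" --pt "45 0 0 0 -0.01"

```text
t: 14.27
tcp_pos: [0.5629, 0.0945, 0.1563]
tool_rot: [0.882, 0.471, -0.01, -0.001]
force: [-0.6, -0.2, 0.5]
finger_gap: 0.636
```

```bash
python3 st.py
```

```text
t 14.2667 tcp [0.5629 0.0945 0.1563] yaw -0.5905 F [-0.6  -0.2   0.52] M [ 0.037 -0.012  0.185] gap 0.636 q6 0.5721 tau6 0.07
```

jog_arm --pt "45 0 0 0 -0.013" --pt "45 0 0 0 -0.013"

```text
t: 14.43
tcp_pos: [0.5629, 0.0945, 0.1563]
tool_rot: [0.889, 0.458, -0.01, -0.001]
force: [0.4, -0.7, 0.6]
finger_gap: 0.64
```

```bash
python3 st.py
```

```text
t 14.4333 tcp [0.5629 0.0945 0.1563] yaw -0.6192 F [ 0.37 -0.66  0.6 ] M [ 0.07  -0.001  0.15 ] gap 0.64 q6 0.6001 tau6 0.04
```

jog_arm --pt "45 0 0 0 -0.015" --pt "45 0 0 0 -0.016"

```text
t: 14.6
tcp_pos: [0.5629, 0.0946, 0.1563]
tool_rot: [0.897, 0.443, -0.01, -0.001]
force: [-0.3, 0.1, -0.1]
finger_gap: 0.638
```

```bash
python3 st.py
```

```text
t 14.6 tcp [0.5629 0.0946 0.1563] yaw -0.6534 F [-0.27  0.08 -0.12] M [0.083 0.024 0.124] gap 0.638 q6 0.6335 tau6 0.011
```

jog_arm --pt "45 0 0 0 -0.016" --pt "45 0 0 0 -0.016"

```text
t: 14.77
tcp_pos: [0.5629, 0.0946, 0.1563]
tool_rot: [0.904, 0.427, -0.01, -0.001]
force: [-1.3, -0.3, 0.4]
finger_gap: 0.639
```

```bash
python3 st.py
```

```text
t 14.7667 tcp [0.5629 0.0946 0.1563] yaw -0.6889 F [-1.28 -0.27  0.4 ] M [ 0.015 -0.06   0.154] gap 0.639 q6 0.6682 tau6 0.016
```

jog_arm --pt "45 0 0 0 -0.015" --pt "45 0 0 0 -0.015"

```text
t: 14.93
tcp_pos: [0.5629, 0.0946, 0.1563]
tool_rot: [0.911, 0.412, -0.01, -0.001]
force: [0.0, 0.1, 0.2]
finger_gap: 0.638
```

```bash
python3 st.py
```

```text
t 14.9333 tcp [0.5629 0.0946 0.1563] yaw -0.7224 F [0.05 0.06 0.24] M [0.01  0.034 0.139] gap 0.638 q6 0.7008 tau6 0.026
```

jog_arm --pt "45 0 0 0 -0.015" --pt "45 0 0 0 -0.015"

```text
t: 15.1
tcp_pos: [0.5629, 0.0946, 0.1563]
tool_rot: [0.918, 0.396, -0.01, -0.002]
force: [-0.7, 0.4, -0.1]
finger_gap: 0.64
```

```bash
python3 st.py
```

```text
t 15.1 tcp [0.5629 0.0946 0.1563] yaw -0.7557 F [-0.73  0.36 -0.11] M [ 0.044 -0.011  0.181] gap 0.64 q6 0.7334 tau6 0.025
```

jog_arm --pt "45 0 0 0 -0.014" --pt "45 0 0 0 -0.014"

```text
t: 15.27
tcp_pos: [0.5629, 0.0946, 0.1563]
tool_rot: [0.924, 0.382, -0.01, -0.002]
force: [-1.3, -0.2, 0.8]
finger_gap: 0.645
```

```bash
python3 st.py
```

```text
t 15.2667 tcp [0.5629 0.0946 0.1563] yaw -0.7868 F [-1.34 -0.18  0.79] M [ 0.036 -0.025  0.143] gap 0.645 q6 0.7638 tau6 0.034
```

jog_arm --pt "45 0 0 0 -0.015" --pt "45 0 0 0 -0.015"

```text
t: 15.43
tcp_pos: [0.5629, 0.0946, 0.1563]
tool_rot: [0.93, 0.367, -0.01, -0.002]
force: [-0.5, 0.3, -0.6]
finger_gap: 0.639
```

```bash
python3 st.py
```

```text
t 15.4333 tcp [0.5629 0.0946 0.1563] yaw -0.8202 F [-0.53  0.31 -0.58] M [0.035 0.054 0.132] gap 0.639 q6 0.7963 tau6 0.025
```

jog_arm --pt "45 0 0 0 -0.015" --pt "45 0 0 0 -0.015"

```text
t: 15.6
tcp_pos: [0.5629, 0.0946, 0.1563]
tool_rot: [0.936, 0.351, -0.01, -0.002]
force: [-1.0, -0.5, 0.3]
finger_gap: 0.636
```

```bash
python3 st.py
```

```text
t 15.6 tcp [0.5629 0.0946 0.1563] yaw -0.8534 F [-0.95 -0.52  0.28] M [ 0.069 -0.027  0.142] gap 0.636 q6 0.8288 tau6 0.025
```

jog_arm --pt "45 0 0 0 -0.015" --pt "45 0 0 0 -0.015"

```text
t: 15.77
tcp_pos: [0.5629, 0.0946, 0.1563]
tool_rot: [0.942, 0.335, -0.01, -0.002]
force: [0.5, 0.8, 0.2]
finger_gap: 0.64
```

```bash
python3 st.py
```

```text
t 15.7667 tcp [0.5629 0.0946 0.1563] yaw -0.8868 F [0.53 0.81 0.24] M [0.037 0.02  0.132] gap 0.64 q6 0.8613 tau6 0.025
```

jog_arm --pt "45 0 0 0 -0.015" --pt "45 0 0 0 -0.015"

```text
t: 15.93
tcp_pos: [0.5629, 0.0947, 0.1563]
tool_rot: [0.947, 0.32, -0.01, -0.002]
force: [-0.3, 0.9, -0.7]
finger_gap: 0.638
```

```bash
python3 st.py
```

```text
t 15.9333 tcp [0.5629 0.0947 0.1563] yaw -0.9201 F [-0.33  0.93 -0.71] M [0.075 0.031 0.153] gap 0.638 q6 0.8938 tau6 0.034
```

jog_arm --pt "45 0 0 0 -0.015" --pt "45 0 0 0 -0.015"

```text
t: 16.1
tcp_pos: [0.5629, 0.0947, 0.1563]
tool_rot: [0.953, 0.304, -0.01, -0.003]
force: [-0.2, -0.5, 0.6]
finger_gap: 0.643
```

```bash
python3 st.py
```

```text
t 16.1 tcp [0.5629 0.0947 0.1563] yaw -0.9532 F [-0.21 -0.46  0.64] M [0.011 0.007 0.199] gap 0.643 q6 0.9261 tau6 0.1
```

jog_arm --pt "45 0 0 0 -0.008"

```text
t: 16.18
tcp_pos: [0.5629, 0.0947, 0.1563]
tool_rot: [0.954, 0.3, -0.01, -0.003]
force: [0.1, 1.0, 1.0]
finger_gap: 0.639
```

```bash
python3 st.py
```

```text
t 16.1833 tcp [0.5629 0.0947 0.1563] yaw -0.9622 F [0.09 1.04 1.03] M [0.052 0.022 0.257] gap 0.639 q6 0.935 tau6 0.212
```

jog_arm --pt "45 0 0 0 -0.007"

```text
t: 16.27
tcp_pos: [0.5628, 0.0947, 0.1563]
tool_rot: [0.955, 0.296, -0.01, -0.003]
force: [0.0, 0.1, 1.0]
finger_gap: 0.64
```

```bash
python3 st.py
```

```text
t 16.2667 tcp [0.5628 0.0947 0.1563] yaw -0.9699 F [0.01 0.1  0.96] M [ 0.029 -0.013  0.262] gap 0.64 q6 0.9426 tau6 0.214
```

jog_arm --pt "45 0 0 0 -0.004"

```text
t: 16.35
tcp_pos: [0.5629, 0.0947, 0.1563]
tool_rot: [0.956, 0.294, -0.01, -0.003]
force: [-0.7, 1.2, 0.7]
finger_gap: 0.639
```

```bash
python3 st.py
```

```text
t 16.35 tcp [0.5629 0.0947 0.1563] yaw -0.9743 F [-0.75  1.23  0.68] M [0.11  0.037 0.249] gap 0.639 q6 0.947 tau6 0.256
```

jog_arm --pt "45 0 0 0 -0.004"

```text
t: 16.43
tcp_pos: [0.5628, 0.0947, 0.1563]
tool_rot: [0.956, 0.292, -0.01, -0.003]
force: [-0.2, 0.9, -0.6]
finger_gap: 0.64
```

```bash
python3 st.py
```

```text
t 16.4333 tcp [0.5628 0.0947 0.1563] yaw -0.9785 F [-0.15  0.89 -0.56] M [0.053 0.037 0.272] gap 0.64 q6 0.9511 tau6 0.253
```

jog_arm --pt "100 0 0 0 0" --pt "100 0 0 0 0" --pt "100 0 0 0 0" --pt "100 0 0 0 0" --pt "100 0 0 1.5 0" --pt "100 0 0 2.5 0" --pt "100 0 0 2.5 0" --pt "100 0 0 0.5 0"

```text
t: 17.1
tcp_pos: [0.5609, 0.0943, 0.2257]
tool_rot: [0.957, 0.289, -0.013, -0.004]
force: [0.7, -0.7, -0.0]
finger_gap: 0.999
```

jog_arm --pt "100 2 2.5 0 0.12" --pt "100 2 2.5 0 0.12" --pt "100 1 1 0 0.12" --pt "100 0 0 0 0.12" --pt "100 0 0 0 0.12" --pt "100 0 0 0 0" --pt "100 0 0 0 0"

```text
t: 17.68
tcp_pos: [0.6134, 0.1568, 0.226]
tool_rot: [0.824, 0.567, -0.012, 0.001]
force: [-0.4, 0.8, 0.8]
finger_gap: 0.999
```

```bash
python3 look.py k
```

```text
17.6833 [0.61336568 0.15675276 0.22595691] -0.3650608903609836 [ 0.08032551  0.55306683  1.39995702 -0.01430703  1.20810614  0.45047196] 0.9993402923202114 [-0.37661367  0.77180888  0.78414274] [ 0.00879495 -0.01196869  0.00134069]
knob [(array([0.5646, 0.0931, 0.1536]), 0.65)]
ring [(array([0.5635, 0.0927, 0.1517]), 0.82)]
tab []
spotlight []
pointer [(array([0.5899, 0.0944, 0.2035]), 0.73)]
mark [(array([0.6042, 0.0913, 0.1489]), 0.52)]
[246.82305426 317.56859382]
crop origin 136 207 (213, 220, 3)
```

View pics/k.png

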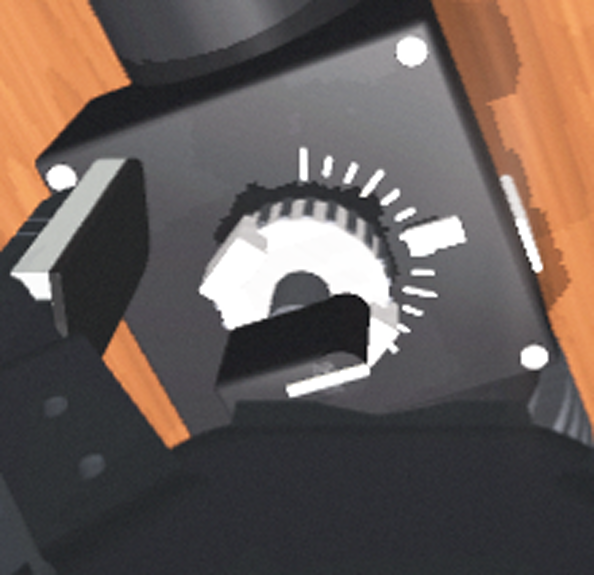

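Run:
```python
from h import *
d=np.load("last.npz"); p={"intrinsics":d["K"],"D":d["D"]}
def f(x,y,z): return world(p,d["E"],[[136+x/2.7,207+y/2.7]],z)[0][:2]
ang=lambda v:np.arctan2(v[1],v[0])
c=np.array([.5627,.0946])
a,b=f(288,391,.202),f(370,371,.202); print("line",ang(b-a),"tip",b,ang(b-c),np.hypot(*(b-c)))
e1,e2=f(236,352+0,.202),f(368,318,.202)
A,B,C,D=f(458,216,.153),f(466,241,.153),f(403,231,.153),f(411,254,.153)
print("tab sides",ang(A-C),ang(B-D),"outer",(A+B)/2,ang((A+B)/2-c),"mid",(A+B+C+D)/4,ang((A+B+C+D)/4-c))
P,Q=f(201,288,.172),f(240,230,.172); print("ear",ang(Q-P),(P+Q)/2)
```

```text
line -0.06860714143347746 tip [0.58469989 0.0930201 ] -0.07169095858650475 0.0220565429789364
tab sides -0.054950214056819414 -0.09007594368384568 outer [0.61379546 0.09304661] -0.030392396707338513 mid [0.60501077 0.09368468] -0.021629782623853264
ear 0.6363686707249403 [0.54842307 0.11965242]
```

jog_arm --pt "100 -1.8 -2.8 0.2 0" --pt "100 -1.8 -2.8 0.2 0" --pt "100 -1.8 -2.8 0 0" --pt "100 -0.6 -1 0 0" --pt "100 0 0 0 0" --pt "100 0 0 0 0"

```text
t: 18.53
tcp_pos: [0.5527, 0.0603, 0.2315]
tool_rot: [0.824, 0.567, -0.009, 0.002]
force: [1.0, -0.2, 0.0]
finger_gap: 0.996
```

```bash
python3 look.py l
```

```text
18.5333 [0.55271741 0.06030814 0.23147014] -0.36562816321871616 [-0.08442631  0.4401305   1.59703745 -0.01612642  1.11601239  0.28830928] 0.9960671329012537 [ 0.9907648  -0.17618941  0.0190614 ] [-0.0016837   0.01429259  0.02877905]
knob [(array([0.5616, 0.0941, 0.1516]), 0.62)]
ring [(array([0.5631, 0.0904, 0.1502]), 0.6)]
tab []
spotlight []
pointer [(array([0.5856, 0.0935, 0.1981]), 0.64), (array([0.603 , 0.0924, 0.1471]), 0.23)]
mark [(array([0.6033, 0.091 , 0.1492]), 0.72)]
[273.36380339 180.36806561]
crop origin 163 70 (220, 220, 3)
```

View pics/l.png

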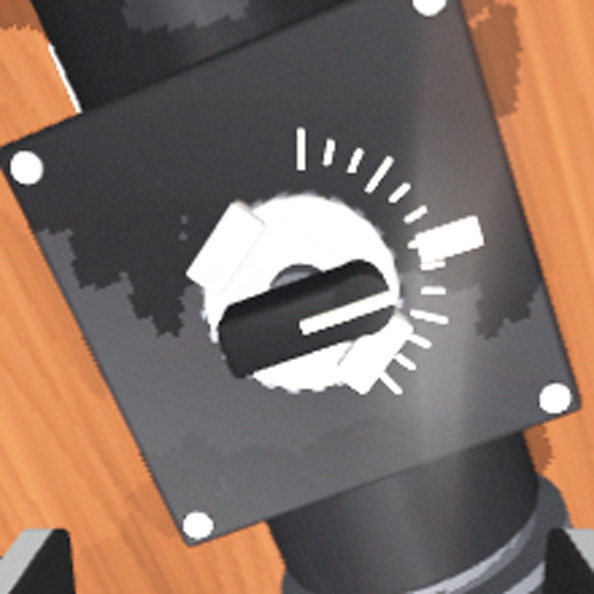

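Run:
```python
from h import *
d=np.load("last.npz"); p={"intrinsics":d["K"],"D":d["D"]}
def f(x,y,z): return world(p,d["E"],[[163+x/2.7,70+y/2.7]],z)[0][:2]
ang=lambda v:np.arctan2(v[1],v[0])
c=np.array([.5627,.0946])
a,b=f(301,328,.202),f(396,297,.202); print("line",ang(b-a),np.hypot(*(b-a)),"tip",b,ang(b-c),"a",a)
A,B,C,D=f(477,216,.153),f(483,242,.153),f(416,239,.153),f(425,264,.153)
m=(A+B+C+D)/4
print("tab sides",ang(A-C),ang(B-D),"mid",m,ang(m-c),"outer",ang((A+B)/2-c))
r=np.array([f(u,v,.158) for u,v in((205,300),(400,285),(300,193),(305,390))]);print("ring c",r[:2].mean(0),r[2:].mean(0))
P,Q=f(187,274,.172),f(236,202,.172); print("ear normal",ang(Q-P)-np.pi/2)
```

```text
line -0.043152892673709906 0.02174160627385251 tip [0.58483529 0.09397767] -0.028107588300590614 a [0.56311393 0.09491559]
tab sides -0.004067647545186273 0.0019811705755669942 mid [0.60518699 0.09292394] -0.039428281323416456 outer -0.03304749967403189
ring c [0.56269329 0.09479173] [0.56254136 0.09404768]
ear normal -0.9942972515375251
```

```bash
python3 -c "
from station import workorder
print(workorder.sign_off())"
```

```text
the job is handed in; nothing more can be done
None
```

The focus knob points at the tab and the lock ring is tightened to about 0.3 N m. I handed the job in at about 18.5 s with the gripper open and clear of everything; sign-off gives no verdict.

- **Knob:** I turned it clockwise by about 0.84 rad and let go. After the ring was done, a last look put the pointer at about -0.03 to -0.04 rad. The tab's middle was at -0.04 rad and its outer end at -0.03 rad, and it had not visibly moved. That is well inside the 0.09 rad allowed. The tab's side edges read about 0.00 rad in that picture. An oblique view taken just before was rougher, with pointer and tab readings spread from -0.02 to -0.09 rad.
- **Ring:** I held it by the ears and turned it clockwise in small steps, about 0.95 rad in all. It met the clamp at about 0.92–0.93 rad. At the end the measured torque was about 0.27 N m. The angle past contact, taken with 7 N m per rad, gives up to about 0.37 N m. The two figures disagree, but both lie in the 0.25–0.4 N m band. In the last picture, after release, the ring was at about -0.99 rad, so it had not sprung back.
- **Other things on the bench:** I kept clear of the mallet, drill, tray and latch plate, and the forces I read on the tool stayed below about 2 N. I did not check those items with a separate picture at the end.

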